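# Eject the vial carrier and trap it on the chute

## Robot

A 6-joint arm with a two-finger parallel gripper is mounted at the origin on the work surface. World frame = base frame: x ahead of the robot, y to its left, z up, the work surface at z = 0. Lengths are in m, angles in degrees, forces in N, time in s.
With the tool pointing down it reaches from about 0.4 to 0.825 m from the base axis. Payload 7 kg.
Tool frame: the origin (TCP) lies at the centre of the arm's flange, where the gripper is bolted on; the fingertips stand 178 mm ahead of it and the grasp point (between the pads) lies 159 mm ahead of it (ctrl.hold_point_z is the distance from the TCP to the grasp point, in m); z points along the fingers, y is the line along which they close (so a half turn about z gives the same grasp; the last joint's range is limited). The gripper opens to 88 mm and grips with 3 to 60 N. Pads are 19 mm wide; open, the fingers measure 130 mm over their backs; the gripper's body (78 mm by 193 mm) begins 47 mm behind the grasp point.
Start: joints at [-58.551, 20.546, 0.682, 0, -70.136, -16.507], TCP at [0.174, -0.652, 0.405] pointing down, gripper open.
Joint ranges: [-176.03, 176.03], [-82.01, 121.73], [-58.28, 71.71], [-173.87, 95.51], [-174.79, -0.11], [-173.66, 173.66]. Speed limits (degrees/s): [136.94, 136.94, 172.46, 180, 180, 180].

## Interface

Orientations are given as [roll, pitch, yaw] about the fixed x, y, z axes, in that order (R = Rz(yaw) Ry(pitch) Rx(roll)).
In Python, from plant import ctrl gives the robot as it stands.
- The arm moves only by the shell command python3 -m inch 'ROWS'. ROWS is JSON, one flat list of numbers, 7 for each row, row after row: the closure, from 0 (fully open) to 1 (shut), then the shift along the tool's x, y, z in mm, then the turn, a rotation vector about the tool's x, y, z in degrees. In form: [hand, x, y, z, wx, wy, wz, hand, x, y, z, wx, wy, wz, ...]. A call has 1 to 5 rows; each row is the pose to reach, as a shift and turn from the pose commanded when the call began, along the tool's axes at that moment; what a row does not reach only later rows make up. A row lasts 1/10 s, in which the tool goes at most 50 mm and 8.59 degrees, less where a joint would pass 70% of its speed; a pose out of reach is approached as far as the arm can. A call with a gripper value outside its range is refused whole. The fingers move at their own pace and stop on an object; the grip force is fixed at half the most. Time passes only in rows, so rows that repeat a pose let the fingers close. It gives the time, the measured TCP pose, the force, the opening and the grip force at its end, in the units of the state.
- ctrl.get_obs(): the state, without advancing time (a new reading comes with each control period).
- ctrl.snapshot(name): name is "scene" or "top"; returns a dict with "frame" (420x560x3 uint8, red, green, blue), "K" (3x3 intrinsics, pixels), "R" (3x3) and "t" (3): a world point X has camera coordinates R X + t. Camera axes: x right, y down, z forward; pixel columns grow to the right and rows downward; lengths in m; the calibration is good to about 2 mm. A picture is of the moment at which its call begins. There is no depth.
- ctrl.close_job(): hands the job in; it is judged then, once.
Trained networks look in a picture, given as the dict that the camera call returned (one of the last four; its "shot" number tells which), for a name from the list of things; names that differ only in an ending like _2 or _b are one class to them, and where a whole thing is asked for, a point or a joint stands for the part that bears it (a point fixed in the world has none). Each returns a list of dicts, best first, with "p" (0 to 1); they miss things now and then, are a little off and sometimes report something else, mostly with a low value. They report only what shows in the picture. A call takes as long as a camera call.
- ctrl.recognise(picture, thing): "location" ([x, y, z] in m, in world coordinates, good to about 4 mm: the middle of the surface that is visible of it).
- ctrl.trace(picture, thing): "pixels" (420x560 bool, what is visible of it).
- ctrl.mark_of(picture, thing): "location" ([x, y, z] in m, in world coordinates, good to about 4 mm: a listed point, or the origin of a listed thing).
The state is a dict: "clock": time; "joint_pos": joint angles; "qvel": joint speeds; "tau": joint torques, N m; "tool_pos": TCP position; "orientation": TCP orientation; "force": force on the tool from outside, world axes, zero at the start; "moment": the same for the moment, N m; "opening": finger opening in m; "gripper_force": force on a finger pad.
Only numpy, scipy, OpenCV 4.12 (cv2) and the standard library are available. Lean on these libraries where they do the work, as an engineer would, in place of code of your own. Each camera call takes 0.05 s, during which the arm holds its last target. There are 200 camera calls.

## Task

Press the red ejector key of the vial dispenser fully down with one fingertip, and trap the white vial carrier that springs out with the other finger, on the sloping chute before it runs off the open lower end. Do not lift the carrier or disturb the things standing around. Finish while holding: one finger keeps the key fully down and the other keeps the carrier stopped on the chute, partly or fully out of its bay.

Things in the scene. Friction and masses are not known exactly. Their poses are not given: they have to be found in the camera images.
- dispenser: Vial dispenser, fixed: a blue bay with a clear roof and a bare metal chute sloping down from it, 210 mm long, 62 mm wide without the key. Origin on the bench under the gate, mid-chute; x level, the way the chute runs down, y across to the side of the key, z up. The bay spans x = -85 to -2 mm, its roof up to 125 mm above the bench; the chute is open above, from the gate to its end at x = 111 mm.
- chute: The chute's own tilted frame: origin on the sliding floor at the yellow gate, 60 mm above the bench; x down the slope (15 degrees below level), y across towards the key, z square to the floor. The channel is 48 mm wide inside, between 4 mm walls that stand 16 mm above the floor. The floor ends, open, at x = 115 mm, just past a red line.
- catch (a point): Middle of the chute floor straight across from the key: 40 mm (level) down from the gate, 49 mm above the bench, 60 mm (level) from the key's centre. A finger standing here in the channel stops the carrier with its front 15 to 40 mm out.
- key_top (a point): Centre of the top of the red ejector key, a 28 x 28 mm square cap on a blue post beside the chute; 69 mm above the bench when up, 60 mm when fully down (so a fingertip level with the pressed key stays about 11 mm above the chute floor at the catch point).
- ejector (a joint): Travel of the ejector key straight down: 0 up, 0.009 m fully down, against a spring (2 N at first, 5 N fully down). It carries the yellow gate that holds the carrier back; at about 0.007 m the gate is below the floor and a spring pusher throws the carrier down the chute at once. The key springs up when let go.
- carrier_mid (a point): Centre of the white block of the vial carrier, 10 mm above its underside: a slick loose block 48 mm long (along the chute), 44 wide, 20 high, with six orange caps 13 mm wide, 10 high on top; about 160 g. It starts in the bay under the clear roof, front against the gate (centre at x = -27 mm of the chute frame). Once let go it does not stop on the chute by itself.
- carrier: The same vial carrier; origin at the centre of its underside, x down the chute, z square to its underside.
- vial_orange: Bystander: standing sample vial with an orange cap, 31 mm wide, 64 mm high, beside the dispenser on the key's side; origin under its middle.
- vial_blue: Bystander: the same vial with a blue cap, on the other side of the dispenser.
- tape: Bystander: roll of blue-grey tape lying flat, 100 mm wide, 24 mm high; origin under its middle.
- jar: Bystander: clear jar with a yellow lid, 64 mm wide, 85 mm high; origin under its middle.
- wash_bottle: Bystander: white bottle, 68 mm wide, 170 mm high; origin under its middle.
- lunch_box: Bystander: yellow box with a green lid, 96 x 126 mm, 62 mm high; origin under its middle.

How it is judged (in metres and radians):
On the way, in this order (a step that is already met when the one before it is completed fails the run):
1. the ejector key is pressed (value of joint ejector above 0.003 m).
2. the popped carrier is stopped on the chute by a finger while the key is down (value of joint ejector above 0.006 m and x of carrier_mid in the frame of chute between -0.014 and 0.085 m and z of carrier_mid in the frame of chute between 0.004 and 0.016 m and contact force between the fingers and carrier above 0.04 N and linear speed of carrier below 0.01 m/s), for 0.3 s.
At the end, for the whole second after the job is handed in: The key is held at least 6 mm down, and the carrier lies on the chute floor (within 6 mm), at rest (under 10 mm/s) against a finger, its centre between 14 mm before the gate (at least 12 mm out from where it started) and 85 mm past it (its front still on the chute) (all of step 2); the arm keeps its last pose, push and grip.
It fails at once if the carrier runs off the chute (x of carrier_mid in the frame of chute above 0.095 m).
It fails at once if the carrier is lifted off the chute floor (z of carrier_mid in the frame of chute above 0.02 m).
It fails at once if a bystander is disturbed (distance of any of vial_orange, vial_blue, tape, jar, wash_bottle, lunch_box from where it was at the start of the episode above 0.02 m).
It also fails if it takes over 32 s, if anything falls off the work surface, if the arm or the gripper's body presses on something with over 40 N, if the wrist force passes 120 N, or if a joint passes its speed limit or range.

## Working session

There is one attempt and no reset: what is moved stays moved. The work goes in short steps, Python scripts to look and compute and a shell command to move; the robot and the scene stay as the last step left them, time stands still between calls to the robot, and variables do not carry over. Pictures are saved under pics/ and viewed, at most 10 in all, crops included, and the job is handed in when it is done.

```bash
mkdir -p pics; python3 - <<'E'
from plant import ctrl
import cv2,numpy as np
o=ctrl.get_obs();print(o['clock'],o['tool_pos'],o['orientation'],o['opening'])
for n in ['scene','top']:
    s=ctrl.snapshot(n);cv2.imwrite(f'pics/{n}0.png',s['frame'][:,:,::-1])
    for t in ['key_top','catch','carrier_mid','dispenser','chute','vial_orange','vial_blue','tape','jar','wash_bottle','lunch_box']:
        try: print(n,t,[(np.round(d['location'],4).tolist(),round(d['p'],2)) for d in ctrl.mark_of(s,t)[:2]])
        except Exception as e: print(t,e)
E
```

```text
0.0 [ 0.17398066 -0.65197919  0.40372285] [ 1.79903102e+02 -8.12267288e-03 -1.65065799e+02] 0.08762554679781732
scene key_top [([0.5859, -0.0652, 0.0706], 0.45)]
scene catch [([0.5607, -0.1154, 0.05], 0.78)]
scene carrier_mid []
scene dispenser [([0.5211, -0.0978, -0.0], 0.83)]
scene chute [([0.5215, -0.096, 0.0606], 0.8), ([0.6475, 0.433, -0.0018], 0.67)]
scene vial_orange [([0.5256, 0.0594, 0.0031], 0.76)]
scene vial_blue [([0.4579, -0.1969, 0.0039], 0.62), ([0.55, -0.2787, 0.0019], 0.19)]
scene tape [([0.5504, -0.2788, 0.0058], 0.6), ([0.5878, -0.0635, 0.0711], 0.51)]
scene jar [([0.6312, -0.4413, 0.0024], 0.91), ([0.4566, -0.1955, 0.0], 0.66)]
scene wash_bottle [([0.4936, -0.4435, -0.0049], 0.57)]
scene lunch_box [([0.6485, 0.4318, -0.0003], 0.83)]
top key_top [([0.5832, -0.0621, 0.0647], 0.5)]
top catch [([0.5554, -0.1174, 0.0496], 0.62), ([0.5816, -0.0641, 0.068], 0.62)]
top carrier_mid [([0.6284, -0.4377, 0.0022], 0.62)]
top dispenser [([0.5214, -0.0953, 0.0032], 0.89)]
top chute [([0.52, -0.0968, 0.0583], 0.9)]
top vial_orange [([0.4905, -0.4422, -0.0031], 0.6), ([0.5286, 0.0625, -0.0014], 0.55)]
top vial_blue [([0.4541, -0.1993, -0.0038], 0.71)]
top tape [([0.5542, -0.2746, -0.001], 0.81)]
top jar [([0.6257, -0.4384, 0.0031], 0.65), ([0.6513, 0.4318, 0.0023], 0.38)]
top wash_bottle [([0.489, -0.4392, -0.0031], 0.91), ([0.5217, -0.0966, 0.0014], 0.23)]
top lunch_box [([0.6527, 0.4325, -0.0009], 0.9), ([0.5836, -0.0634, 0.065], 0.35)]
```

View pics/scene0.png

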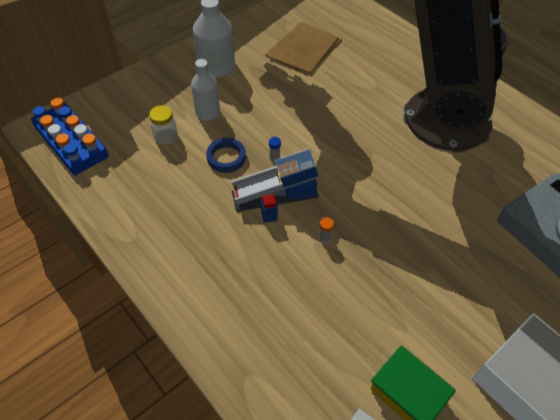

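View pics/top0.png

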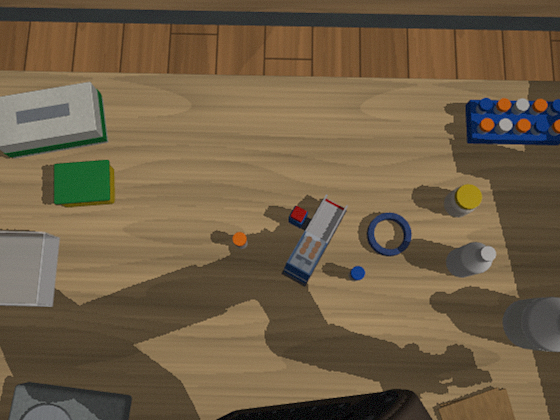

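The scene view shows the dispenser at about (275,180), with the red key at (268,200) on its near side. In the top view the dispenser is at (315,240), the key at (298,214) and the red line at (335,202). A large grey bottle near (535,325) stands close to the straight path, so I'll rise first. Before moving I'll refine the dispenser pose.

```bash
cat > h.py <<'E'
from plant import ctrl
import cv2,numpy as np
from scipy.optimize import least_squares
def px2w(s,p,z):
    d=s['R'].T@np.linalg.inv(s['K'])@np.array([p[0],p[1],1.]); c=-s['R'].T@s['t']
    return (c+d*(z-c[2])/d[2])[:2]
def proj(s,X):
    q=s['K']@(s['R']@X+s['t']); return q[:2]/q[2]
def axes(yaw,p=(.5213,-.0965)):
    c,n=np.cos(yaw),np.sin(yaw); return lambda x,y:np.array([p[0]+c*x-n*y,p[1]+n*x+c*y])
E
python3 - <<'E'
from h import *
marks=[]
for n in ['top','scene']:
    s=ctrl.snapshot(n);f=s['frame']
    hsv=cv2.cvtColor(f,cv2.COLOR_RGB2HSV)
    m=(((hsv[...,0]<5)|(hsv[...,0]>174))&(hsv[...,1]>170)&(hsv[...,2]>60)).astype(np.uint8)
    k,l,st,ce=cv2.connectedComponentsWithStats(m)
    for i in range(1,k):
        w=px2w(s,ce[i],.069)
        if st[i,4]>3 and abs(w-[.56,-.1]).max()<.15: print(n,st[i],ce[i].round(1),'z69',w.round(4),'z35',px2w(s,ce[i],.031).round(4))
    if n=='top':
        for d in ctrl.trace(s,'dispenser')[:1]:
            q=d['pixels'].astype(np.uint8);print(d['p'],q.sum(),cv2.minAreaRect(cv2.findNonZero(q)))
        cam=-s['R'].T@s['t'];print(cam)
        c=cv2.resize(f[180:300,250:380],None,fx=6,fy=5,interpolation=cv2.INTER_CUBIC)
        c=cv2.resize(f[180:300,250:380],None,fx=5,fy=5,interpolation=cv2.INTER_CUBIC);cv2.imwrite('pics/crop1.png',c[:,:,::-1])
    for t in ['key_top','catch','dispenser','chute']:
        print(n,t,[(np.round(d['location'],4).tolist(),round(d['p'],2)) for d in ctrl.mark_of(s,t)[:1]])
E
```

```text
top [326 199  18  11  30] [334.4 204.1] z69 [ 0.6073 -0.1429] z35 [ 0.616  -0.1468]
top [291 206  15  16 149] [298.1 213.4] z69 [ 0.5846 -0.0623] z35 [ 0.5925 -0.0636]
0.88 2740 ((304.8544616699219, 236.5765380859375), (48.0046272277832, 89.7325439453125), 27.255327224731445)
[ 0.34322202 -0.02509215  1.22218264]
top key_top [([0.5836, -0.063, 0.064], 0.53)]
top catch [([0.5548, -0.1191, 0.047], 0.62)]
top dispenser [([0.5206, -0.0998, -0.0002], 0.75)]
top chute [([0.5215, -0.0988, 0.0603], 0.75)]
scene [235 186   3  10  13] [235.8 190.5] z69 [ 0.6269 -0.1305] z35 [ 0.6105 -0.1549]
scene [262 194  14  13 142] [268.9 200.3] z69 [ 0.5867 -0.0601] z35 [ 0.5688 -0.0819]
scene key_top [([0.5848, -0.0658, 0.0695], 0.71)]
scene catch [([0.5596, -0.1123, 0.0497], 0.66)]
scene dispenser [([0.5228, -0.0994, 0.001], 0.73)]
scene chute [([0.5208, -0.0979, 0.0604], 0.56)]
```

View pics/crop1.png

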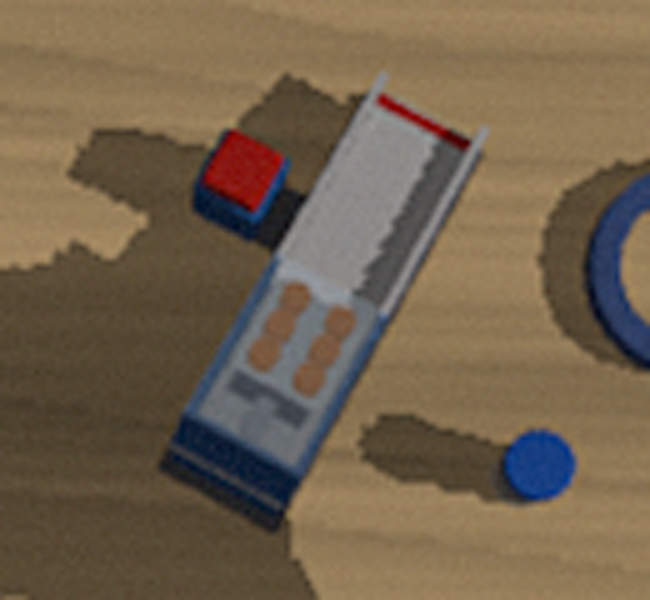

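The crop confirms the geometry: gate near crop (325,290), key at (244,172) and red line (380,98)–(468,145), so the chute yaw is about -28°. I'll rise first and then approach.

```bash
python3 -m inch '[0.56,0,0,-45,0,0,0, 0.56,0,0,-90,0,0,0, 0.56,-30,25,-90,0,0,0, 0.56,-65,54,-90,0,0,0, 0.56,-100,83,-90,0,0,0]'
python3 -m inch '[0.56,-35,29,0,0,0,0, 0.56,-70,58,0,0,0,0, 0.56,-105,87,0,0,0,0, 0.56,-140,116,0,0,0,0, 0.56,-175,145,0,0,0,0]'
python3 -m inch '[0.56,-35,29,0,0,0,8, 0.56,-70,58,0,0,0,16, 0.56,-105,87,0,0,0,24, 0.56,-140,116,0,0,0,32, 0.56,-175,145,0,0,0,40]'
```

```text
clock: 2.25
tool_pos: [0.2496, -0.5451, 0.4947]
orientation: [-180.0, 0.0, -165.1]
force: [0.6, 0.5, -0.4]
opening: 0.0532
gripper_force: 0.0
clock: 2.75
tool_pos: [0.3815, -0.3593, 0.495]
orientation: [-180.0, 0.0, -165.1]
force: [0.1, -0.9, 0.5]
opening: 0.0383
gripper_force: 0.0
clock: 3.25
tool_pos: [0.5119, -0.176, 0.4951]
orientation: [180.0, 0.1, 155.2]
force: [0.8, -0.8, -0.1]
opening: 0.0383
gripper_force: 0.0
```

```bash
python3 -m inch '[0.56,-10,50,0,0,0,2.8, 0.56,-21,95,0,0,0,2.8, 0.56,-21,103,40,0,0,2.8, 0.56,-21,103,85,0,0,2.8, 0.56,-21,103,130,0,0,2.8]'
python3 -m inch '[0.56,0,0,40,0,0,0, 0.56,0,0,75,0,0,0, 0.56,0,0,95,0,0,0, 0.56,0,0,102,0,0,0, 0.56,0,0,102,0,0,0]'
python3 - <<'E'
from h import *
o=ctrl.get_obs();print(o['tool_pos'],o['orientation'],o['opening'])
for n,b in [('top',(180,300,250,380)),('scene',(120,240,210,350))]:
    s=ctrl.snapshot(n);c=s['frame'][b[0]:b[1],b[2]:b[3]]
    cv2.imwrite(f'pics/{n}2.png',cv2.resize(c,None,fx=5,fy=5,interpolation=cv2.INTER_CUBIC)[:,:,::-1])
E
```

```text
clock: 3.75
tool_pos: [0.5732, -0.0918, 0.3635]
orientation: [179.9, 0.1, 152.8]
force: [0.4, 0.5, -0.7]
opening: 0.0387
gripper_force: 0.0
clock: 4.25
tool_pos: [0.5731, -0.0926, 0.2621]
orientation: [-179.9, -0.1, 152.8]
force: [0.4, -0.2, 0.2]
opening: 0.0388
gripper_force: 0.0
[ 0.57312158 -0.09264893  0.26211002] [-1.79942367e+02 -6.73105531e-02  1.52754474e+02] 0.038834626287640284
```

View pics/scene2.png

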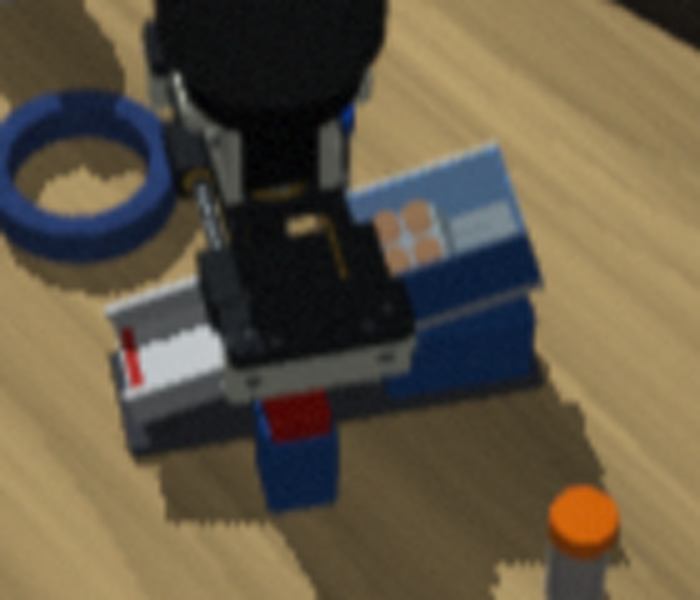

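The scene crop shows the gripper standing clear of the bay roof, with its key-side finger over the red key at (295,415). Next I'll go to just above the key.

```bash
python3 -m inch '[0.56,0,2,5,0,0,0, 0.56,0,2,12,0,0,0, 0.56,0,2,12,0,0,0]'
python3 -m inch '[0.56,0,0,5,0,0,0, 0.56,0,0,5,0,0,0]'
```

```text
clock: 4.65
tool_pos: [0.5737, -0.0908, 0.2501]
orientation: [-180.0, -0.0, 152.7]
force: [-0.2, -0.1, -0.2]
opening: 0.0385
gripper_force: 0.0
clock: 4.85
tool_pos: [0.5742, -0.0908, 0.2454]
orientation: [180.0, 0.0, 152.8]
force: [1.0, 0.9, 0.8]
opening: 0.0386
gripper_force: 0.6
```

```bash
python3 -m inch '[0.56,0,0,4,0,0,0, 0.56,0,0,8,0,0,0, 0.56,0,0,8,0,0,0, 0.56,0,0,8,0,0,0]'
python3 - <<'E'
from h import *
s=ctrl.snapshot('scene');print([(np.round(d['location'],4),d['p']) for d in ctrl.mark_of(s,'carrier_mid')])
o=ctrl.get_obs();print(o['force'],o['moment'])
cv2.imwrite('pics/scene3.png',cv2.resize(s['frame'][120:240,210:350],None,fx=5,fy=5,interpolation=cv2.INTER_CUBIC)[:,:,::-1])
E
```

```text
clock: 5.25
tool_pos: [0.5743, -0.0908, 0.2382]
orientation: [180.0, 0.1, 152.8]
force: [-2.0, 0.9, 8.9]
opening: 0.0384
gripper_force: 4.2
[(array([ 0.5525, -0.2803,  0.0032]), 0.48)]
[-1.90877224  0.23799014  8.30457911] [0.33348545 0.49726539 0.10813969]
```

View pics/scene3.png

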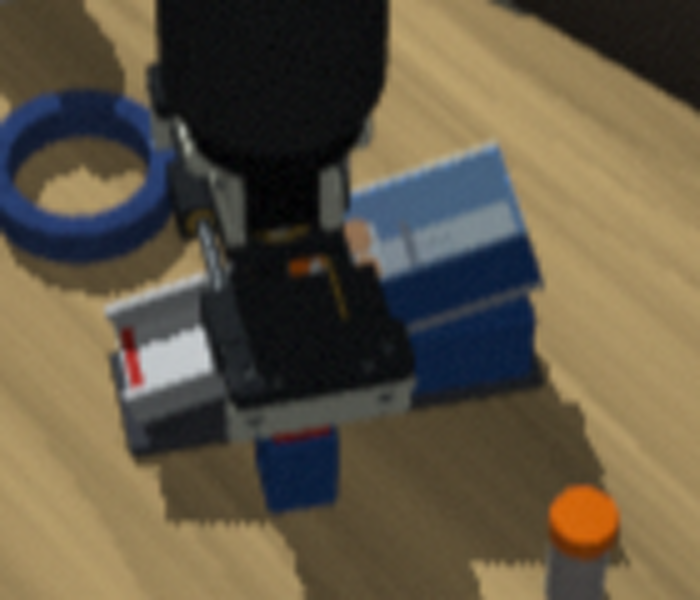

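The scene crop shows the carrier popped out: orange caps at (360,240) under the roof edge and at (305,265) under the gripper. The lower chute is empty and the key is down with about 9 N on it. I'll hold, check that it's at rest, then hand in.

```bash
python3 -m inch '[0.56,0,0,0,0,0,0, 0.56,0,0,0,0,0,0, 0.56,0,0,0,0,0,0, 0.56,0,0,0,0,0,0, 0.56,0,0,0,0,0,0]'
python3 - <<'E'
from h import *
a=cv2.imread('pics/scene3.png').astype(int)
s=ctrl.snapshot('scene');b=cv2.resize(s['frame'][120:240,210:350],None,fx=5,fy=5,interpolation=cv2.INTER_CUBIC)[:,:,::-1].astype(int)
print('diff caps',abs(a-b)[190:300,280:420].mean(),'bg',abs(a-b)[:,600:].mean())
s=ctrl.snapshot('top');cv2.imwrite('pics/top4.png',cv2.resize(s['frame'][180:300,250:380],None,fx=5,fy=5,interpolation=cv2.INTER_CUBIC)[:,:,::-1])
E
```

```text
clock: 5.85
tool_pos: [0.5743, -0.0908, 0.2382]
orientation: [180.0, 0.1, 152.8]
force: [-2.6, 0.9, 6.8]
opening: 0.0388
gripper_force: 4.2
diff caps 1.3236580086580088 bg 1.028
```

View pics/top4.png

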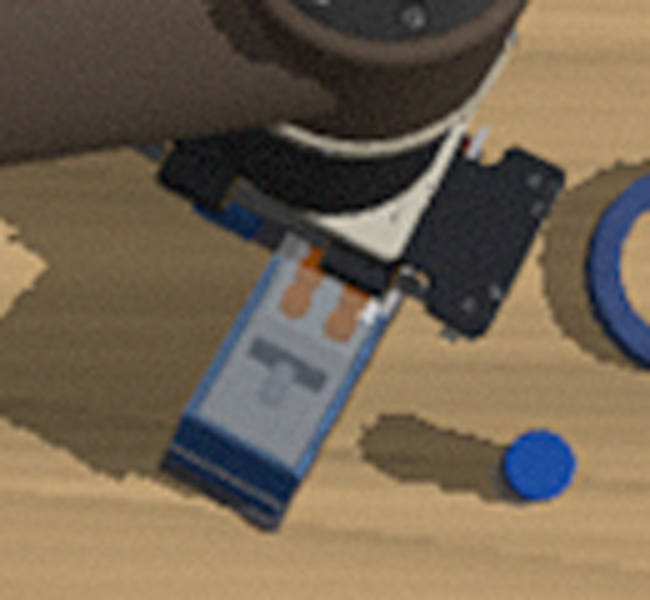

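The top crop shows the caps moved down the chute, the rear ones from (264,355) and (310,378) to (297,300) and (342,322). That is about 30 mm out, matching the finger's position, and the carrier is at rest.

```bash
python3 -c "
from plant import ctrl
print(ctrl.close_job())"
```

```text
the job is handed in; nothing more can be done
None
```

I handed the job in with one finger holding the key fully down and the carrier stopped by the other finger about 30 mm out on the chute, at rest; no verdict came back, and finger contact is inferred from the pictures, not measured.

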